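# Lock the focus of an inspection camera

### The arm

A 6-joint arm with a two-finger parallel gripper is mounted at the origin on a cart in front of the work surface, level with it; the furniture and walls round the work are solid. World frame = base frame: x ahead of the robot, y to its left, z up, the work surface at z = 0. Lengths are in m, angles in degrees, forces in N, time in s.
With the tool pointing down it reaches from about 0.4 to 0.825 m from the base axis. Payload 7 kg.
Tool frame: the origin (TCP) lies between the finger pads; the fingertips stand 25 mm ahead of it and the grasp point (between the pads) lies 6 mm ahead of it; z points along the fingers, y is the line along which they close (so a half turn about z gives the same grasp; the last joint's range is limited). The gripper opens to 88 mm and grips with 3 to 60 N. Pads are 19 mm wide; open, the fingers measure 130 mm over their backs; the gripper's body (78 mm by 193 mm) begins 47 mm behind the grasp point.
Start: joints at [92.768, 20.546, 0.682, 0, -70.136, -16.507], TCP at [0.16, 0.656, 0.252] pointing down, gripper open.
Joint ranges: [-176.03, 176.03], [-82.01, 121.73], [-58.28, 71.71], [-173.87, 95.51], [-174.79, -0.11], [-173.66, 173.66]. Speed limits (degrees/s): [136.94, 136.94, 172.46, 180, 180, 180].

### API

Orientations are given as [roll, pitch, yaw] about the fixed x, y, z axes, in that order (R = Rz(yaw) Ry(pitch) Rx(roll)).
In Python, from plant import ctrl gives the robot as it stands.
- The arm moves only by the tool drive_effector, called after "Emit:" as name([rows], argument=value, ...), one row to a line, values as JSON. Schema: {"type":"object","properties":{"steps":{"type":"array","items":{"type":"array","items":{"type":"number"},"minItems":5,"maxItems":5},"minItems":1,"maxItems":8},"only":{"type":"string"},"quiet":{"type":"boolean"},"lines":{"type":"string"}},"required":["steps"],"additionalProperties":false}. steps is a list of rows, 1 to 8 of them, each of 5 numbers: dx, dy, dz in units of 20 mm, then a turn about the tool's z in units of 10 degrees, then the finger opening in m; each row is the pose to reach, as a shift and turn from the pose commanded when the call began, along the tool's axes at that moment; what a row does not reach only later rows make up. A row lasts 1/8 s, in which the tool goes at most 0.0625 m and 10.7 degrees, less where a joint would pass 70% of its speed; a pose out of reach is approached as far as the arm can. The fingers move at their own pace and stop on an object; the grip force is fixed at half the most. Time passes only in rows, so rows that do not move let the fingers close. The tool returns the time, the measured TCP pose, the force, the opening and the grip force at its end. only (a regular expression) keeps the lines of the reply that match it, lines (a string "A,B") keeps lines A to B, and quiet returns only ok. Input that does not fit is refused with a message, and nothing moves.
- ctrl.get_obs(): the state, without advancing time (a new reading comes with each control period).
- ctrl.snapshot(name): name is "scene" or "top" or "wrist"; returns a dict with "frame" (480x640x3 uint8, red, green, blue), "z_map" (480x640 float32, m along the optical axis (not along the pixel's ray), 0 where there is no reading), "fovy" (degrees; the focal length in pixels is half the picture's height over the tangent of half this angle, whatever the lens; pixels are square), "cx", "cy" (the principal point, pixels), "R" (3x3) and "t" (3): a world point X has camera coordinates R X + t; the wrist camera has in their place "T_tool_cam" (4x4, takes a point from camera to tool coordinates, whose origin is the TCP and whose axes are the flange's). Camera axes: x right, y down, z forward; pixel columns grow to the right and rows downward; lengths in m; the calibration is good to about 2 mm. A picture is of the moment at which its call begins: read the wrist's pose just before it.
- ctrl.close_job(): hands the job in; it is judged then, once.
The state is a dict: "clock": time; "joint_pos": joint angles; "qvel": joint speeds; "tau": joint torques, N m; "tool_pos": TCP position; "orientation": TCP orientation; "force": force on the tool from outside, world axes, zero at the start; "moment": the same for the moment, N m; "opening": finger opening in m; "gripper_force": force on a finger pad.
Only numpy, scipy, OpenCV 4.12 (cv2) and the standard library are available. Lean on these libraries where they do the work, as an engineer would, in place of code of your own. Each camera call takes 0.05 s, during which the arm holds its last target. There are 200 camera calls.

### The job

The upward-looking inspection camera is already in focus, so lock it: swing the steady arm by its red knob until its brass nose rests beside the focus lever (touching or within 5 mm), so that the barrel cannot follow, then turn the knurled ring clockwise (seen from above) until it is firmly tight and the red washer tab has been carried from the white mark into the green sector, not beyond it. Leave the steady there. The focus lever must never shift by more than about a centimetre, and leave the other things on the bench where they are.

Things in the scene. Friction and masses are not known exactly. Their poses are not given: they have to be found in the camera images.
- camera: Black square camera housing, 110x110 mm, top at z 60 mm, on an aluminium base plate 150x270x12 mm (its y -200 to +70), fixed to the bench. Origin: underside of the plate on the vertical lens axis, z up; the focus lever points roughly along its -y. On the housing's top, on the +y side of the lens, lie a white mark and, clockwise of it, a green sector.
- ring_center (a point): On the lens axis at mid height (z 74) of the knurled aluminium lock ring: 62 mm diameter, z 64 to 84 mm, plain all round. Only the barrel (44 mm diameter, top z 118) stands above it. Keep fingertips above z 62. The ring, threaded on the barrel, turns clockwise from above against 0.25 N m drag; the loose barrel resists only 0.15 N m, so it turns along unless the steady blocks its lever.
- washer (a joint): Turn (rad, clockwise) of the seat washer under the ring; its red tab (33 to 46 mm off axis) is at the white mark at 0, in the green sector at 0.25 to 0.75. The ring turns 1.2 to 2.6 rad (two grasps) before it seats; then torque jumps from 0.25 to 0.75 N m, climbs 0.7 N m per rad, and the washer turns along. Tight: 0.9 to 1.3 N m while turning; at a stop about 0.3 less is felt. Both stay put.
- barrel: Lens barrel with the focus lever: a steel rod of 12 mm diameter along this body's -y, from the barrel out to a blue 18 mm ball, at z 100 mm. Origin: the camera's origin, turning about z with the barrel. At the start the lever is within 0.2 rad of the camera's -y. Turning the ring clockwise drags it clockwise, toward the camera's -x.
- lever_tip (a point): Centre of the blue ball at the end of the focus lever, 113 mm from the lens axis.
- steady: Steady arm: dark steel bar 16 mm wide, z 74 to 84 mm, on a stiff vertical friction pivot (0.8 N m) that stays where it is left. Origin on the pivot, at camera x -30, y -150, z 74 mm; own +y runs to the nose, -y to the knob. It starts turned 0.3 to 0.5 rad counterclockwise from the camera's axes, the nose clear of the lever on its camera -x side; it turns to 0.75 rad clockwise of them.
- steady_nose (a point): Axis of the upright brass nose pin (14 mm diameter, z 84 to 112 mm), 70 mm from the pivot. It touches the lever when its axis is 13 mm from the lever's axis (7 + 6 mm radii). It comes toward the lever when the arm is turned clockwise.
- steady_knob (a point): On the axis of the upright red knob (22 mm diameter, z 90 to 128 mm), 100 mm from the pivot, at z 114 mm. About 8 N here moves the arm; pulling it toward the camera's -x brings the nose toward the lever.
- amber_bottle: Brown glass bottle with black cap, 56x56x120 mm, a bystander; origin under its foot.
- petri: Clear flat dish 69 mm wide, 14 mm high, a bystander; origin under it.
- weight: Brass balance weight 27 mm wide, 43 mm high, a bystander; origin under it.
- stain_bottle: Small brown bottle with white cap, 36x36x70 mm, a bystander; origin under it.

How it is judged:
By the outcome, as a careful person would: the job done as asked, in the order asked, and still so for the second after the job is handed in, with the robot touching nothing.
It also fails if it takes over 72 s, if anything falls off the work surface, if the arm or the gripper's body presses on something with over 40 N, if the wrist force passes 120 N, or if a joint passes its speed limit or range.

## Working session

There is one attempt and no reset: what is moved stays moved. The work goes in short steps, Python scripts to look and compute and a tool call to move; the robot and the scene stay as the last step left them, time stands still between calls to the robot, and variables do not carry over. Pictures are saved under pics/ and viewed, at most 10 in all, crops included, and the job is handed in when it is done.

```bash
ls; mkdir -p pics
```

Run:
```python
from plant import ctrl
import cv2,numpy as np
o=ctrl.get_obs();print({k:np.round(v,3) for k,v in o.items()})
for n in("top","scene"):
    s=ctrl.snapshot(n);cv2.imwrite(f"pics/{n}0.png",s["frame"][:,:,::-1]);np.savez(f"{n}0.npz",**s)
    print(n,s["fovy"],s["cx"],s["cy"],s["R"],s["t"])
```

```text
pics
plant.py
{'clock': np.float64(0.0), 'joint_pos': array([ 9.2765e+01,  2.0592e+01,  6.3500e-01, -2.2000e-02, -7.0135e+01,
       -1.6508e+01]), 'qvel': array([-0.034,  0.06 , -0.018,  0.068,  0.046,  0.042]), 'tau': array([ 0.0000e+00, -5.8272e+01,  2.9306e+01,  6.9970e+00,  7.0000e-03,
       -0.0000e+00]), 'tool_pos': array([0.16 , 0.655, 0.251]), 'orientation': array([ 1.79906e+02, -6.00000e-03, -1.37500e+01]), 'force': array([-0.075,  0.016,  0.21 ]), 'moment': array([ 0.006, -0.036,  0.042]), 'gripper_force': np.float64(0.0), 'opening': np.float64(0.088)}
top 44.780977294797246 320.33796979828685 220.19773273552724 [[-0.01925427 -0.9998117   0.00241512]
 [-0.9856427   0.01857603 -0.16781955]
 [ 0.16774309 -0.00561169 -0.98581477]] [0.00877573 0.51570668 1.32130046]
scene 55.926375663137094 325.08754770783935 237.62131571478565 [[ 0.6499632  -0.75981119 -0.0153231 ]
 [-0.56391257 -0.4686734  -0.67996166]
 [ 0.50946094  0.45059095 -0.73308754]] [-0.3047839   0.35433672  0.73353266]
```

View pics/top0.png

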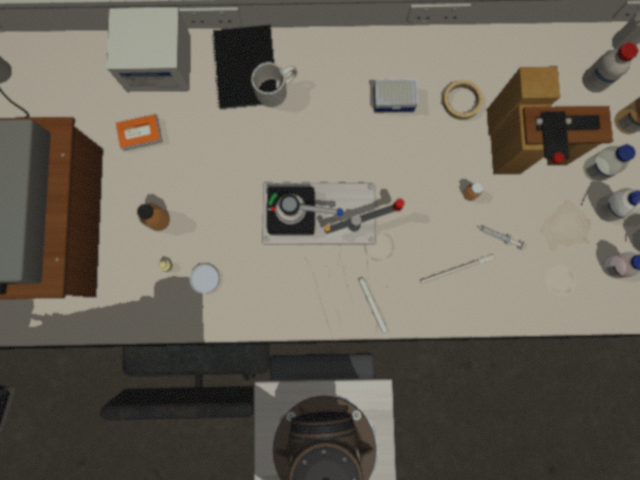

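View pics/scene0.png

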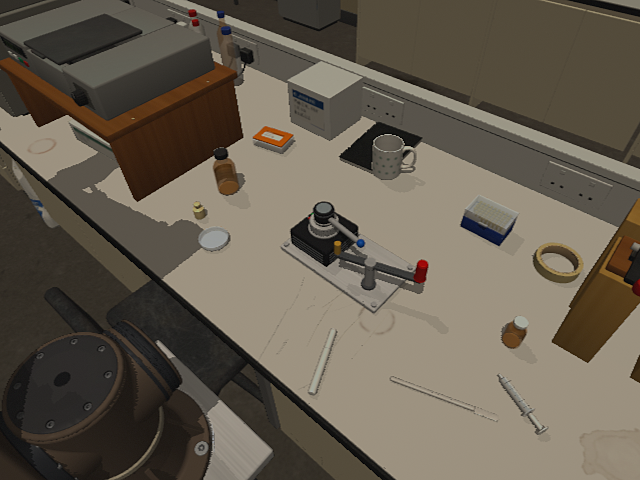

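The top view shows the housing at about (290,210) with the lever running right to the blue ball at (340,212). The nose is at (327,228) and the red knob at (399,204). Image right is world −y. The scene view agrees, so next I'll measure.

Create h.py:
```python
import numpy as np,cv2
from plant import ctrl
def f_of(s): return 240/np.tan(np.radians(s["fovy"])/2)
def Rt(s):
    return np.array(s["R"]),np.array(s["t"])
def ray(s,uv,z,R=None,t=None):
    if R is None:R,t=Rt(s)
    f=f_of(s);d=R.T@np.array([(uv[0]-float(s["cx"]))/f,(uv[1]-float(s["cy"]))/f,1]);c=-R.T@t
    return c+d*(z-c[2])/d[2]
def proj(s,X,R=None,t=None):
    if R is None:R,t=Rt(s)
    p=R@np.array(X)+t;f=f_of(s);return np.array([f*p[0]/p[2]+float(s["cx"]),f*p[1]/p[2]+float(s["cy"])])
def blob(img,lo,hi,roi):
    x0,y0,x1,y1=roi;h=cv2.cvtColor(img[y0:y1,x0:x1],cv2.COLOR_RGB2HSV)
    m=cv2.inRange(h,np.array(lo),np.array(hi));n,l,st,c=cv2.connectedComponentsWithStats(m)
    if n<2:return None
    i=1+np.argmax(st[1:,4]);return c[i]+[x0,y0],st[i,4]
def wristpose(s,o):
    from scipy.spatial.transform import Rotation as Ro
    T=np.eye(4);T[:3,:3]=Ro.from_euler("xyz",o["orientation"],degrees=True).as_matrix();T[:3,3]=o["tool_pos"]
    W=T@np.array(s["T_tool_cam"]);return W[:3,:3].T,-W[:3,:3].T@W[:3,3]
```

Run:
```python
from h import *
roi={"top":(255,175,420,250),"scene":(270,190,440,310)}
for n in roi:
    s=dict(np.load(f"{n}0.npz"));im=s["frame"]
    for k,lo,hi,z in[("blue",(105,150,60),(125,255,255),.100),("red",(0,180,90),(6,255,255),.114),("brass",(12,120,90),(24,255,255),.100),("green",(45,120,60),(75,255,255),.061)]:
        b=blob(im,lo,hi,roi[n])
        if b: print(n,k,b[0].round(1),b[1],ray(s,b[0],z).round(4))
s=dict(np.load("top0.npz"))
for u in[(290,204)]:print(ray(s,u,.118).round(4))
for c in[(263,183),(262,243),(376,243),(375,183)]:print("plate",ray(s,c,.012).round(4))
im=s["frame"][165:265,245:425,::-1];cv2.imwrite("pics/topc.png",cv2.resize(im,None,fx=4.4,fy=4.4,interpolation=cv2.INTER_CUBIC))
```

```text
top blue [339.4 211.9] 17 [ 0.5243 -0.044   0.1   ]
top red [398.8 203.5] 49 [ 0.5383 -0.1765  0.114 ]
top brass [326.9 228.4] 27 [ 0.4873 -0.0151  0.1   ]
top green [272.1 198.6] 58 [0.5659 0.1103 0.061 ]
scene blue [360.1 242.9] 45 [ 0.5266 -0.0452  0.1   ]
scene red [422.2 264.2] 76 [ 0.5478 -0.1751  0.114 ]
scene brass [337.  243.2] 33 [ 0.4964 -0.0101  0.1   ]
scene green [311.8 213.2] 4 [0.5576 0.1144 0.061 ]
[0.5409 0.0661 0.118 ]
plate [0.6152 0.136  0.012 ]
plate [0.4687 0.1387 0.012 ]
plate [ 0.4636 -0.1328  0.012 ]
plate [ 0.6101 -0.1355  0.012 ]
```

View pics/topc.png

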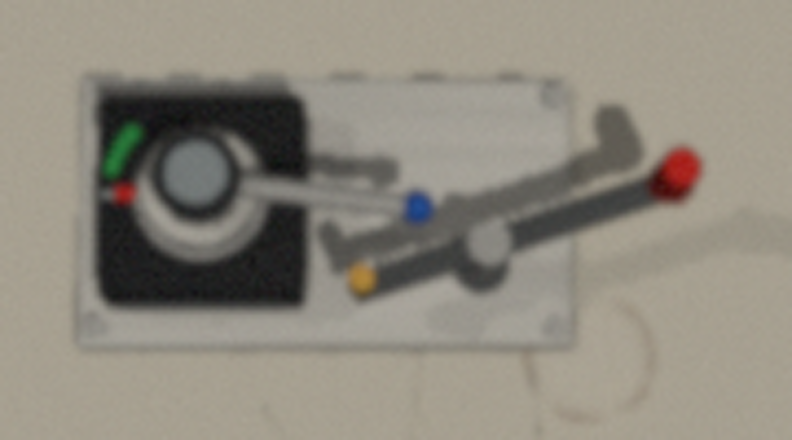

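Add to h.py:
```python
def rel(p,yaw,o=None):
    "shift/turn in tool axes to reach world p with given yaw"
    from scipy.spatial.transform import Rotation as Ro
    o=o or ctrl.get_obs();R=Ro.from_euler("xyz",o["orientation"],degrees=True).as_matrix()
    d=R.T@(np.array(p)-o["tool_pos"]);print("rel",d.round(4),"turn",round(o["orientation"][2]-yaw,2))
```

Run:
```python
from h import *
s=ctrl.snapshot("wrist");print(s["T_tool_cam"].round(3),s["fovy"])
s=dict(np.load("top0.npz"))
for z in(.1,.2,.3):print(ray(s,(97,295),z).round(3))
rel((.22,.42,.32),-60);rel((.44,-.03,.36),-90)
```

```text
[[ 0.001 -0.964 -0.266  0.07 ]
 [ 1.     0.001 -0.001 -0.   ]
 [ 0.001 -0.266  0.964 -0.132]
 [ 0.     0.     0.     1.   ]] 71.70663072158601
[0.349 0.493 0.1  ]
[0.344 0.455 0.2  ]
[0.339 0.417 0.3  ]
rel [ 0.114   0.2145 -0.0689] turn 46.26
rel [ 0.4346  0.5994 -0.1083] turn 76.26
```

Units first: shifts go in units of 20 mm and turns go in units of 10 degrees. So -0.07 m is -3.5, 0.38 m is 19, 10 degrees is 1.

Emit:
drive_effector([
  [1.5, 2.5, -1.5, 1, 0.088],
  [3, 5, -3, 2, 0.088],
  [4.5, 7.5, -3.5, 3, 0.088],
  [5.7, 10, -3.5, 4, 0.088],
  [8.5, 12, -4, 5, 0.088],
  [11, 14, -4.5, 6, 0.088],
  [13, 16.5, -5, 6.8, 0.088],
  [14.5, 19, -5.4, 7.6, 0.088],
])

```text
clock: 1.15
tool_pos: [0.3499, 0.223, 0.3587]
orientation: [-180.0, 0.0, -90.0]
force: [2.7, 0.1, -0.7]
opening: 0.0876
gripper_force: 0.0
```

```bash
python3 -c "
from h import *
rel((.46,-.04,.36),-90);print(ctrl.get_obs()['joint_pos'].round(1))"
```

```text
rel [ 0.263  -0.1101 -0.0013] turn -0.0
[ 60.1  -8.5 -18.7   0.  -79.8 -60.1]
```

To row units: 0.263 m is 13.15, 0.24 m is 12.

Emit:
drive_effector([
  [2.5, -1, 0, 0, 0.088],
  [5, -2, 0, 0, 0.088],
  [7.5, -3, 0, 0, 0.088],
  [10, -4, 0, 0, 0.088],
  [12, -5, 0, 0, 0.088],
  [13.15, -5.5, 0, 0, 0.088],
  [13.15, -5.5, 0, 0, 0.088],
  [13.15, -5.5, 0, 0, 0.088],
])

```text
clock: 2.15
tool_pos: [0.4603, -0.0375, 0.3583]
orientation: [180.0, 0.0, -89.8]
force: [0.6, -0.6, 0.3]
opening: 0.0877
gripper_force: 0.0
```

Run:
```python
from h import *
o=ctrl.get_obs();s=ctrl.snapshot("wrist");R,t=wristpose(s,o)
np.savez("w1.npz",Rw=R,tw=t,**s);cv2.imwrite("pics/w1.png",s["frame"][:,:,::-1])
print(o["tool_pos"],o["joint_pos"].round(1))
for n,X in dict(ring=(.541,.067,.118),ball=(.525,-.0446,.1),nose=(.49,-.0145,.112),knob=(.534,-.179,.128)).items():print(n,proj(s,X,R,t).round(0))
```

```text
[ 0.46028269 -0.0375208   0.35831773] [ 19.9  -3.3 -14.3  -0.  -79.1 -19.6]
ring [246. 292.]
ball [258. 199.]
nose [287. 226.]
knob [239.  69.]
```

View pics/w1.png

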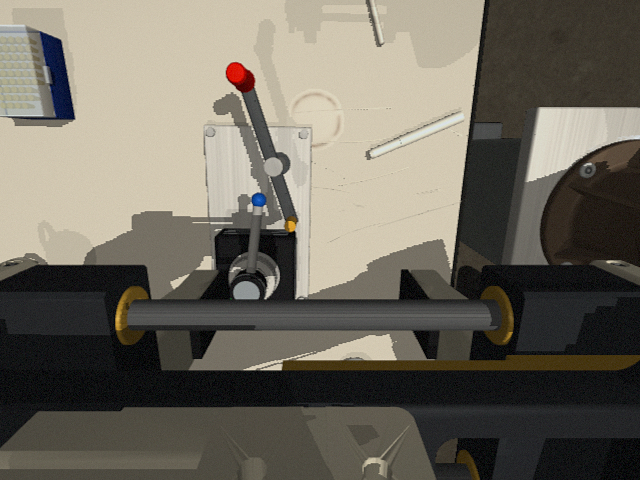

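The wrist view confirms the layout: knob (240,75), ball (259,200), nose (291,226) and barrel top (247,290), all within a few pixels of the predictions.

Add to h.py:
```python
def look(name,save=None):
    o=ctrl.get_obs();s=ctrl.snapshot(name);R,t=wristpose(s,o) if name=="wrist" else Rt(s)
    if save: cv2.imwrite(save,s["frame"][:,:,::-1])
    return s,R,t
```

Run:
```python
from h import *
s=dict(np.load("w1.npz"));R,t=s["Rw"],s["tw"];im=s["frame"];z=s["z_map"]
f=f_of(s);v,u=np.mgrid[:480,:640]
P=np.stack([(u-float(s["cx"]))/f*z,(v-float(s["cy"]))/f*z,z],-1)@R+(-R.T@t)
hsv=cv2.cvtColor(im,cv2.COLOR_RGB2HSV)
def med(m,n):
    p=P[m&(z>0)];print(n,len(p),np.median(p,0).round(4),p.mean(0).round(4),"mid",((p.min(0)+p.max(0))/2).round(4))
red=(cv2.inRange(hsv,np.array((0,180,90)),np.array((6,255,255)))>0)
med(red&(P[...,2]>.125),"knobtop")
for k,lo,hi in[("blue",(105,150,60),(125,255,255)),("brass",(12,120,90),(24,255,255))]:
    m=(cv2.inRange(hsv,np.array(lo),np.array(hi))>0)&(v<240)&(v>150);med(m,k)
    c=[u[m].mean(),v[m].mean()];print(c,ray(s,c,.1 if k=="blue" else .106,R,t).round(4))
box=(u>200)&(u<300)&(v>230)&(v<305)
med(box&(abs(P[...,2]-.118)<.005),"barreltop");med(box&(abs(P[...,2]-.084)<.004),"ringtop")
lev=(abs(P[...,2]-.104)<.006)&(v>206)&(v<268)&(u>235)&(u<275);q=P[lev];print("lever fit",len(q),np.polyfit(q[:,1],q[:,0],1))
med((abs(P[...,2]-.060)<.002)&(u>200)&(u<310)&(v>225),"housing")
pl=(abs(P[...,2]-.012)<.003)&(u>195)&(u<320)&(v>110)&(v<235)
print(cv2.minAreaRect(P[pl][:,:2].astype(np.float32)*1000))
```

```text
knobtop 319 [ 0.538  -0.1757  0.1268] [ 0.5379 -0.1759  0.1268] mid [ 0.5383 -0.1757  0.1269]
blue 150 [ 0.5239 -0.0445  0.1057] [ 0.5239 -0.0445  0.1055] mid [ 0.5242 -0.0441  0.1059]
[np.float64(258.3907284768212), np.float64(199.46357615894038)] [ 0.5249 -0.0436  0.1   ]
brass 130 [ 0.4864 -0.0157  0.1107] [ 0.4868 -0.0153  0.1075] mid [ 0.4909 -0.0045  0.0681]
[np.float64(290.38461538461536), np.float64(224.36923076923077)] [ 0.487  -0.0149  0.106 ]
barreltop 743 [0.5402 0.062  0.1174] [0.5402 0.0619 0.1172] mid [0.5403 0.061  0.1167]
ringtop 464 [0.5251 0.054  0.0829] [0.5344 0.0574 0.0828] mid [0.5401 0.0652 0.0839]
lever fit 606 [0.14619082 0.53043838]
housing 2046 [0.5161 0.0398 0.0592] [0.5311 0.0466 0.0594] mid [0.5405 0.059  0.06  ]
((538.514892578125, -52.977760314941406), (156.52980041503906, 149.4904022216797), 88.89802551269531)
```

```bash
python3 -c "
from h import *
rel((.538,-.1757,.19),-90)"
```

```text
rel [ 0.1389 -0.0771  0.1684] turn 0.28
```

To row units: 0.238 m is 11.9, 0.19 m is 9.5.

Emit:
drive_effector([
  [2, -1, 2, 0, 0.06],
  [4, -2, 4.5, 0, 0.06],
  [6, -3.3, 6.5, 0, 0.06],
  [6.9, -3.85, 8, 0, 0.06],
  [6.9, -3.85, 9.5, 0, 0.06],
  [6.9, -3.85, 11, 0, 0.06],
  [6.9, -3.85, 11.9, 0, 0.06],
  [6.9, -3.85, 11.9, 0, 0.06],
])

```text
clock: 3.2
tool_pos: [0.5374, -0.1743, 0.1194]
orientation: [179.8, 0.0, -89.7]
force: [-0.4, 0.3, 0.3]
opening: 0.0599
gripper_force: 0.0
```

```bash
python3 -c "
from h import *
rel((.538,-.1757,.12),-90)"
```

```text
rel [ 0.0014 -0.0006 -0.0006] turn 0.34
```

Emit:
drive_effector([
  [0, 0, 0, 0, 0.01],
  [0, 0, 0, 0, 0.01],
  [0, 0, 0, 0, 0.01],
  [0, 0, 0, 0, 0.01],
])

```text
clock: 3.7
tool_pos: [0.5383, -0.1753, 0.1209]
orientation: [-180.0, 0.0, -89.7]
force: [-0.3, -1.0, 0.4]
opening: 0.0255
gripper_force: 0.1
```

To row units: 0.0206 m is 1.03, 0.0107 m is 0.535.

Emit:
drive_effector([
  [0, 0, 0, 0, 0.01],
  [0, 0, 0, 0, 0.01],
  [0.08, 0.275, 0, 0, 0.01],
  [0.14, 0.535, 0, 0, 0.01],
  [0.215, 1.03, 0, 0, 0.01],
  [0.235, 1.38, 0, 0, 0.01],
  [0.235, 1.65, 0, 0, 0.01],
  [0.235, 1.7, 0, 0, 0.01],
])

```text
clock: 4.7
tool_pos: [0.5075, -0.1812, 0.1214]
orientation: [-179.6, -0.1, -89.8]
force: [12.2, -7.3, -10.3]
opening: 0.021
gripper_force: 30.0
```

Create st.py:
```python
from h import *
s,R,t=look("top");im=s["frame"];roi=(255,175,430,250)
g={}
for k,lo,hi,z in[("ball",(105,150,60),(125,255,255),.100),("knob",(0,180,90),(6,255,255),.114),("nose",(12,120,90),(24,255,255),.106)]:
    b=blob(im,lo,hi,roi)
    if b:g[k]=ray(s,b[0],z);print(k,b[0].round(1),b[1],g[k].round(4))
```

```bash
python3 st.py
```

Run:
```python
from h import *
o=ctrl.get_obs();print(o["tool_pos"],o["force"])
a,_,_=look("scene");b,_,_=look("wrist")
im=np.hstack([cv2.resize(a["frame"][180:320,240:440],(560,392)),cv2.resize(b["frame"],(240,392))])
cv2.imwrite("pics/s2.png",im[:,:,::-1])
```

```text
[ 0.50745869 -0.18119334  0.12134434] [11.74082295 -8.65441627 -8.51227127]
```

View pics/s2.png

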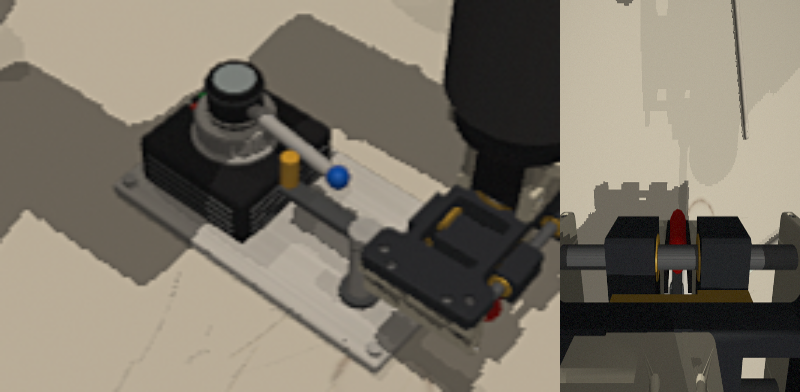

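The scene view shows the nose near the lever, with the ball undisturbed and the knob held. The knob is at x 0.5075 and needs about 10 mm more.

Emit:
drive_effector([
  [0, 0.15, 0, 0, 0.01],
  [-0.015, 0.3, 0, 0, 0.01],
  [-0.025, 0.425, 0, 0, 0.01],
  [-0.025, 0.425, 0, 0, 0.01],
])

```text
clock: 5.35
tool_pos: [0.4988, -0.1808, 0.1214]
orientation: [-179.7, -0.1, -89.7]
force: [9.4, -8.9, -8.0]
opening: 0.0209
gripper_force: 30.0
```

Run:
```python
from h import *
for s in(dict(np.load("scene0.npz")),look("scene")[0]):
    for k,lo,hi,z in[("ball",(105,150,60),(125,255,255),.100),("nose",(12,120,90),(24,255,255),.100)]:
        b=blob(s["frame"],lo,hi,(290,210,380,260));print(k,b[0].round(1),b[1],ray(s,b[0],z).round(4))
```

```text
ball [360.1 242.9] 45 [ 0.5266 -0.0452  0.1   ]
nose [337.  243.2] 33 [ 0.4964 -0.0101  0.1   ]
ball [360.1 242.9] 45 [ 0.5266 -0.0452  0.1   ]
nose [345.  238.1] 73 [ 0.5175 -0.0138  0.1   ]
```

To row units: -0.24 m is -12, -0.22 m is -11.

Emit:
drive_effector([
  [0, 0, 0, 0, 0.06],
  [0, 0, 0, 0, 0.06],
  [0, 0, 0, 0, 0.06],
  [0, 0, -2.5, 0, 0.088],
  [-1, 0, -5.5, 0, 0.088],
  [-4, 0, -8.5, 0, 0.088],
  [-6.5, 0.5, -11, 0, 0.088],
  [-6.5, 0.5, -12, 0, 0.088],
])

```text
clock: 6.4
tool_pos: [0.4842, -0.0482, 0.3622]
orientation: [-180.0, 0.0, -89.7]
force: [1.2, -0.1, -0.4]
opening: 0.0869
gripper_force: 0.0
```

Create st.py:
```python
from h import *
import sys
o=ctrl.get_obs();s=ctrl.snapshot("wrist");R,t=wristpose(s,o);im=s["frame"];z=s["z_map"]
if len(sys.argv)>1:cv2.imwrite(sys.argv[1],im[:,:,::-1])
f=f_of(s);v,u=np.mgrid[:480,:640]
P=np.stack([(u-float(s["cx"]))/f*z,(v-float(s["cy"]))/f*z,z],-1)@R+(-R.T@t)
hsv=cv2.cvtColor(im,cv2.COLOR_RGB2HSV);C=lambda lo,hi:(cv2.inRange(hsv,np.array(lo),np.array(hi))>0)&(z>0)
x,y,h=P[...,0],P[...,1],P[...,2]
near=(np.hypot(x-.53,y)<.12)
q={}
for k,m in[("knob",C((0,180,90),(6,255,255))&(h>.125)),("ball",C((105,150,60),(125,255,255))&near),("nose",C((12,120,90),(24,255,255))&near&(h>.109))]:
    if m.sum()>5: q[k]=P[m].mean(0);print(k,m.sum(),q[k].round(4))
L=(abs(h-.104)<.006)&(y>-.032)&(y<.03)&(abs(x-(.5406+.1462*(y-.0675)))<.012)&~C((12,120,90),(24,255,255))
p=np.polyfit(y[L],x[L],1);print("lever",L.sum(),p.round(4))
if "nose" in q:
    n=q["nose"];print("axis distance mm",1000*(np.polyval(p,n[1])-n[0])/np.hypot(1,p[0]))
```

```bash
python3 st.py pics/w3.png
```

```text
knob 294 [ 0.4972 -0.18    0.1268]
ball 153 [ 0.5242 -0.0446  0.1054]
nose 470 [ 0.5268 -0.0655  0.3574]
lever 481 [0.1563 0.5305]
axis distance mm -6.461545073359098
```

View pics/w3.png

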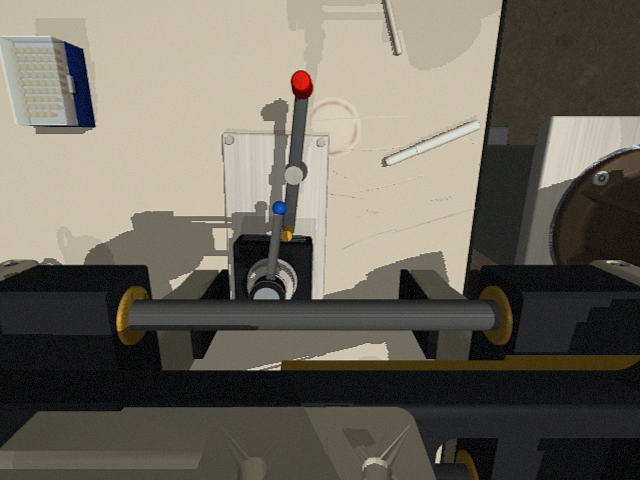

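The knob is now at (302,82), and the nose at (288,236) is right beside the lever. Next I'll quantify the gap.

```bash
sed -i 's/near&(h>.109)/near\&(h>.107)\&(h<.12)/' st.py; python3 st.py; python3 -c "
from h import *
rel((.5406,.0675,.20),-47);print(ctrl.get_obs()['joint_pos'].round(1))"
```

```text
knob 292 [ 0.4972 -0.18    0.1268]
ball 146 [ 0.5243 -0.0445  0.1054]
nose 99 [ 0.516  -0.0117  0.111 ]
lever 461 [0.1517 0.5306]
axis distance mm 12.689619772252508
rel [-0.1149 -0.0539  0.1663] turn -42.58
[ 17.5  -1.  -11.1   0.1 -79.4 -17.1]
```

To row units: 0.13 m is 6.5, -0.09 m is -4.5, -20 degrees is -2.

Emit:
drive_effector([
  [-1.5, -0.75, 1.5, -1, 0.088],
  [-3, -1.5, 3, -2, 0.088],
  [-4.5, -2.25, 5, -3, 0.088],
  [-5.75, -2.7, 6.5, -4, 0.088],
  [-5.75, -2.7, 8.25, -4.55, 0.088],
  [-5.75, -2.7, 8.25, -4.55, 0.088],
  [-5.75, -2.7, 8.25, -4.55, 0.088],
])

```text
clock: 7.38
tool_pos: [0.5391, 0.0654, 0.1967]
orientation: [-180.0, -0.0, -44.4]
force: [-0.4, 0.4, 0.6]
opening: 0.0877
gripper_force: 0.0
```

```bash
python3 -c "
from h import *
rel((.5406,.0675,.089),-44)"
```

```text
rel [-0.0005 -0.0025  0.1077] turn -0.36
```

Emit:
drive_effector([
  [-0.025, -0.125, 2.5, 0, 0.088],
  [-0.025, -0.125, 4.5, 0, 0.088],
  [-0.025, -0.125, 5.35, 0, 0.088],
  [-0.025, -0.125, 5.35, 0, 0.088],
  [-0.025, -0.125, 5.35, 0, 0.05],
  [-0.025, -0.125, 5.35, 0, 0.05],
  [-0.025, -0.125, 5.35, 0, 0.05],
  [-0.025, -0.125, 5.35, 0, 0.05],
])

```text
clock: 8.38
tool_pos: [0.5416, 0.0689, 0.0896]
orientation: [-179.8, -0.1, -44.2]
force: [2.1, 4.6, 0.5]
opening: 0.0612
gripper_force: 30.0Traceback (most recent call last):
```

Create ob.py:
```python
from h import *
o=ctrl.get_obs();print(o["clock"],o["tool_pos"].round(4),o["orientation"].round(1),"F",o["force"].round(1),"M",o["moment"].round(3),o["opening"].round(4),"g",o["gripper_force"])
```

```bash
python3 ob.py
```

```text
  File "ob.py", line 2, in <module>
    o=ctrl.get_obs();print(o["clock"],o["tool_pos"].round(4),o["orientation"].round(1),"F",o["force"].round(1),"M",o["moment"].round(3),o["opening"].round(4),"g",o["gripper_force"])
                                                                                                                                        ^^^^^^^^^^^^^^^^^^
AttributeError: 'float' object has no attribute 'round'
```

```bash
sed -i 's/o\["opening"\].round(4)/o["opening"]/' ob.py
```

Emit:
drive_effector([
  [0, -0.075, 0, 0.4, 0.05],
  [0, -0.075, 0, 1.2, 0.05],
  [0, -0.075, 0, 2, 0.05],
  [0, -0.075, 0, 2.8, 0.05],
  [0, -0.075, 0, 3.6, 0.05],
])

```text
clock: 9.0
tool_pos: [0.5426, 0.0696, 0.0896]
orientation: [-179.8, 0.0, -80.4]
force: [4.3, 1.6, 0.4]
opening: 0.0612
gripper_force: 30.0
```

```bash
python3 ob.py
```

```text
9.0 [0.5426 0.0696 0.0896] [-179.8    0.   -80.4] F [4.3 1.6 0.4] M [ 0.599 -1.014  0.278] 0.06122347625629448 g 29.99774158000946
```

Create lv.py:
```python
from h import *
import sys
s=look("scene",sys.argv[1] if len(sys.argv)>1 else None)[0]
for k,lo,hi,z in[("ball",(105,150,60),(125,255,255),.100),("nose",(12,120,90),(24,255,255),.100)]:
    b=blob(s["frame"],lo,hi,(290,210,380,260))
    if b:print(k,b[0].round(1),b[1],ray(s,b[0],z).round(4))
```

```bash
python3 lv.py
```

```text
ball [360. 243.] 45 [ 0.5262 -0.0453  0.1   ]
nose [345.  237.9] 68 [ 0.518  -0.0133  0.1   ]
```

Emit:
drive_effector([
  [0, 0, 0, 0.8, 0.05],
  [0, 0, 0, 1.6, 0.05],
  [0, 0, 0, 2.4, 0.05],
  [0, 0, 0, 3.2, 0.05],
  [0, 0, 0, 4, 0.05],
])

```text
clock: 9.68
tool_pos: [0.5437, 0.0695, 0.0897]
orientation: [-179.8, 0.2, -120.3]
force: [9.7, -1.5, -2.0]
opening: 0.061
gripper_force: 30.0
```

```bash
python3 ob.py;python3 lv.py
```

```text
9.675 [0.5437 0.0695 0.0897] [-179.8    0.2 -120.3] F [ 9.7 -1.5 -2. ] M [-0.42  -3.192  0.249] 0.06100970345087042 g 29.99458998441696
ball [360. 243.] 45 [ 0.5262 -0.0453  0.1   ]
nose [344.9 238. ] 70 [ 0.5175 -0.0135  0.1   ]
```

To row units: -0.0015 m is -0.075, -0.001 m is -0.05, 30 degrees is 3.

Emit:
drive_effector([
  [-0.05, -0.075, 0, 0.8, 0.05],
  [-0.05, -0.075, 0, 1.6, 0.05],
  [-0.05, -0.075, 0, 2.4, 0.05],
  [-0.05, -0.075, 0, 3, 0.05],
  [-0.05, -0.075, 0, 3, 0.05],
])

```text
clock: 10.35
tool_pos: [0.5449, 0.069, 0.0896]
orientation: [-179.9, 0.2, -150.1]
force: [6.7, -3.7, -0.5]
opening: 0.0612
gripper_force: 30.0
```

```bash
python3 ob.py;python3 lv.py
```

```text
10.35 [0.5449 0.069  0.0896] [-179.9    0.2 -150.1] F [ 6.7 -3.7 -0.5] M [-1.011 -2.424  0.399] 0.061194948767404826 g 30.00052660703659
ball [360.1 242.9] 45 [ 0.5267 -0.0453  0.1   ]
nose [345. 238.] 69 [ 0.5177 -0.0134  0.1   ]
```

Emit:
drive_effector([
  [0, 0, 0, 0, 0.088],
  [0, 0, 0, 0, 0.088],
  [0, 0, 0, 0, 0.088],
  [0, 0, 0, 0, 0.088],
])

```text
clock: 10.9
tool_pos: [0.5426, 0.0688, 0.0884]
orientation: [180.0, -0.0, -150.2]
force: [-0.8, -0.1, -0.2]
opening: 0.087
gripper_force: 0.0
```

```bash
python3 ob.py; python3 -c "
from h import *
rel((.5425,.0688,.089),-44)"
```

```text
10.9 [0.5426 0.0688 0.0884] [ 180.    -0.  -150.2] F [-0.8 -0.1 -0.2] M [ 0.117 -0.153 -0.042] 0.08702061494933347 g 0.0
rel [ 0.0001  0.     -0.0006] turn -106.22
```

Emit:
drive_effector([
  [0, 0, -0.05, -1, 0.088],
  [0, 0, -0.05, -2, 0.088],
  [0, 0, -0.05, -3, 0.088],
  [0, 0, -0.05, -4, 0.088],
  [0, 0, -0.05, -5, 0.088],
  [0, 0, -0.05, -6, 0.088],
  [0, 0, -0.05, -7, 0.088],
  [0, 0, -0.05, -8, 0.088],
])

```text
clock: 11.9
tool_pos: [0.5427, 0.0688, 0.0895]
orientation: [180.0, 0.0, -69.9]
force: [0.1, -0.2, 0.5]
opening: 0.0875
gripper_force: 0.0
```

Emit:
drive_effector([
  [0, 0, 0, -1, 0.088],
  [0, 0, 0, -2, 0.088],
  [0, 0, 0, -2.6, 0.088],
  [0, 0, 0, -2.6, 0.05],
  [0, 0, 0, -2.6, 0.05],
  [0, 0, 0, -2.6, 0.05],
  [0, 0, 0, -2.6, 0.05],
  [0, 0, 0, -2.6, 0.05],
])

```text
clock: 12.9
tool_pos: [0.5426, 0.0686, 0.0895]
orientation: [180.0, 0.0, -44.3]
force: [-1.2, -1.4, 1.7]
opening: 0.0613
gripper_force: 30.0
```

```bash
python3 ob.py;python3 lv.py
```

```text
12.9 [0.5426 0.0686 0.0895] [180.    0.  -44.3] F [-1.2 -1.4  1.7] M [-0.434  0.455  0.067] 0.06130570601658963 g 30.00016540288925
ball [361.6 241.8] 47 [ 0.5309 -0.0456  0.1   ]
nose [345.  240.3] 40 [ 0.5126 -0.0175  0.1   ]
```

Run:
```python
from h import *
a=look("scene")[0]["frame"][180:320,240:440];b=look("top")[0]["frame"][165:265,255:395]
cv2.imwrite("pics/s5.png",np.hstack([cv2.resize(a,(400,280),interpolation=2),cv2.resize(b,(392,280),interpolation=2)])[:,:,::-1])
```

```text
(no output)
```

View pics/s5.png

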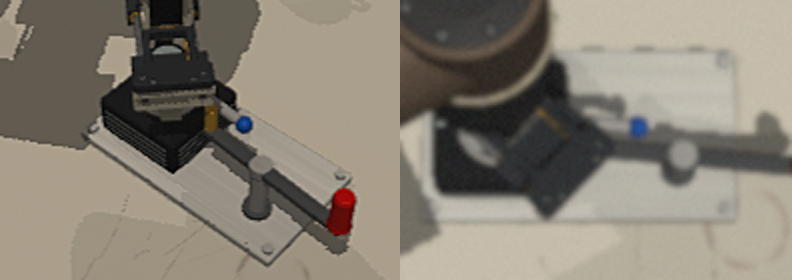

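The scene view shows the ball nudged about 4 mm away from the nose, within tolerance. The finger at this yaw is close to the lever, and turning clockwise takes it away. I'll continue in small steps, watching the torque.

Emit:
drive_effector([
  [0, 0, 0, 0.8, 0.05],
  [0, 0, 0, 1.6, 0.05],
])

```text
clock: 13.3
tool_pos: [0.5431, 0.0689, 0.0895]
orientation: [-180.0, -0.0, -60.4]
force: [0.9, -0.8, -1.2]
opening: 0.0613
gripper_force: 30.0
```

```bash
python3 ob.py|cut -d' ' -f2-;python3 lv.py
```

```text
[0.5431 0.0689 0.0895] [-180.    -0.   -60.4] F [ 0.9 -0.8 -1.2] M [-0.67  -0.237  1.031] 0.061285752818401235 g 29.998911917209625
ball [359.8 243. ] 45 [ 0.5259 -0.0451  0.1   ]
nose [345. 238.] 69 [ 0.5177 -0.0134  0.1   ]
```

Emit:
drive_effector([
  [0, 0, 0, 0.8, 0.05],
  [0, 0, 0, 1.4, 0.05],
])

```text
clock: 13.6
tool_pos: [0.5434, 0.0688, 0.0895]
orientation: [-180.0, -0.0, -74.2]
force: [3.5, -1.9, -2.2]
opening: 0.0615
gripper_force: 30.0
```

```bash
python3 ob.py; python3 lv.py
```

```text
13.6 [0.5434 0.0688 0.0895] [-180.    -0.   -74.2] F [ 3.5 -1.9 -2.2] M [-0.865 -0.7    1.199] 0.06149320993035685 g 30.00507652759552
ball [359.8 243. ] 45 [ 0.5259 -0.0451  0.1   ]
nose [345.  237.9] 68 [ 0.518  -0.0133  0.1   ]
```

To row units: -0.24 m is -12, -0.26 m is -13.

Emit:
drive_effector([
  [0, 0, 0, 0, 0.088],
  [0, 0, 0, 0, 0.088],
  [0, 0, 0, 0, 0.088],
  [0, 0, -3, 0, 0.088],
  [0, 0, -6, 0, 0.088],
  [-2.5, 0, -9, 0, 0.088],
  [-5, 0, -12, 0, 0.088],
  [-7, 0, -13, 0, 0.088],
])

```text
clock: 14.65
tool_pos: [0.5071, 0.1952, 0.3451]
orientation: [-179.9, 0.1, -74.3]
force: [1.3, 0.8, -0.3]
opening: 0.0874
gripper_force: 0.0
```

Run:
```python
from h import *
s,R,t=look("wrist");print(proj(s,(.5406,.0675,.06),R,t),proj(s,(.5406,.11,.06),R,t))
b,_,_=look("top");im=cv2.resize(b["frame"][180:250,245:345],(571,400),interpolation=2)
cv2.imwrite("pics/t6.png",im[:,:,::-1])
cv2.imwrite("pics/w6.png",s["frame"][:,:,::-1])
```

```bash
python3 lv.py
```

```text
[315.8894574   87.86834015] [306.15682347 124.91124364]
ball [362.5 241.1] 44 [ 0.5335 -0.0459  0.1   ]
nose [344.9 237.4] 58 [ 0.5187 -0.0124  0.1   ]
```

View pics/t6.png

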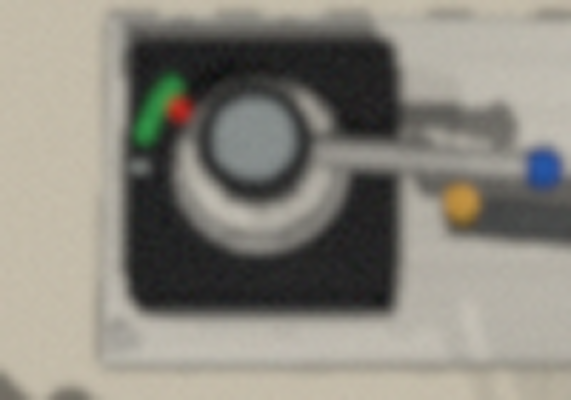

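The red tab at (178,110) lies within the green sector, past the white mark at (140,165). The lever has sprung about 7 mm away from the nose at release, so I'll measure the gap.

Run:
```python
from h import *
s,R,t=look("top");im=s["frame"]
c=np.array((.5406,.0675));ca=np.array((.0188,1))
def pa(n,lo,hi,z):
    b=blob(im,lo,hi,(255,180,300,230));X=ray(s,b[0],z)[:2]-c;print(n,b[0],b[1],"cw rad",round(np.arctan2(X[0],X[1])-.019,3),"r",np.hypot(*X).round(4))
pa("tab",(0,150,80),(8,255,255),.063);pa("green",(45,120,60),(75,255,255),.061);pa("white",(0,0,120),(180,60,255),.061) if 0 else None
```

```bash
python3 -c "
from h import *
rel((.484,-.048,.362),-90)"
```

```text
tab [276.15384615 199.07692308] 13 cw rad 0.598 r 0.0407
green [271.84615385 198.42307692] 52 cw rad 0.516 r 0.0504
rel [ 0.2278  0.0888 -0.0193] turn 15.9
```

Emit:
drive_effector([
  [2.5, 1, 0, 0.5, 0.088],
  [5, 2, 0, 1, 0.088],
  [7.5, 3, 0, 1.6, 0.088],
  [10, 4, -0.5, 1.6, 0.088],
  [11.4, 4.45, -0.95, 1.6, 0.088],
  [11.4, 4.45, -0.95, 1.6, 0.088],
  [11.4, 4.45, -0.95, 1.6, 0.088],
])

```text
clock: 15.72
tool_pos: [0.4831, -0.0497, 0.3604]
orientation: [179.9, 0.0, -90.3]
force: [0.6, 0.4, -1.4]
opening: 0.0875
gripper_force: 0.0
```

```bash
python3 - <<'E'
from h import *
E
sed -i 's/<.012)/<.02)/' st.py; python3 st.py pics/w7.png
```

```text
knob 296 [ 0.4971 -0.1801  0.1268]
ball 148 [ 0.5308 -0.0455  0.1056]
nose 98 [ 0.5162 -0.0119  0.111 ]
lever 491 [0.1138 0.534 ]
axis distance mm 16.338474928508607
```

View pics/w7.png

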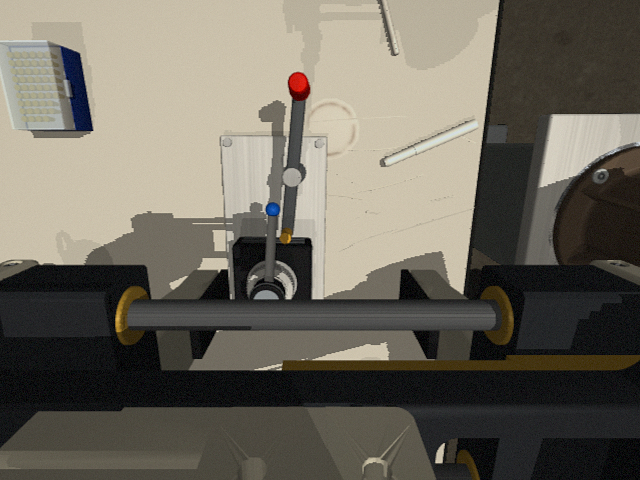

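The gap is about 4–5 mm, which is marginal, so I'll nudge the steady about 3.5 mm closer at the nose. That is about 5 mm at the knob.

```bash
python3 -c "
from h import *
rel((.4973,-.1802,.12),-90)"
```

```text
rel [ 0.1308 -0.015   0.2405] turn -0.26
```

Emit:
drive_effector([
  [2.5, -0.3, 1.5, 0, 0.06],
  [5, -0.6, 3, 0, 0.06],
  [6.55, -0.75, 5.5, 0, 0.06],
  [6.55, -0.75, 8, 0, 0.06],
  [6.55, -0.75, 10.5, 0, 0.06],
  [6.55, -0.75, 12, 0, 0.06],
  [6.55, -0.75, 12, 0, 0.06],
  [6.55, -0.75, 12, 0, 0.01],
])

```text
clock: 16.77
tool_pos: [0.499, -0.18, 0.1225]
orientation: [-179.9, -0.0, -90.2]
force: [0.1, 0.9, 0.6]
opening: 0.0542
gripper_force: 0.0
```

Emit:
drive_effector([
  [0, 0, 0, 0, 0.01],
  [0, 0, 0, 0, 0.01],
  [0, 0, 0, 0, 0.01],
  [0, 0, 0, 0, 0.01],
  [0, 0, 0, 0, 0.01],
])

```text
clock: 17.4
tool_pos: [0.4987, -0.1804, 0.122]
orientation: [-179.9, -0.0, -90.2]
force: [0.9, 1.1, 3.3]
opening: 0.0212
gripper_force: 30.0
```

Units first: shifts go in units of 20 mm and turns go in units of 10 degrees. So 0.0065 m is 0.325, 0.005 m is 0.25.

Emit:
drive_effector([
  [0, 0.15, 0, 0, 0.01],
  [0, 0.25, 0, 0, 0.01],
  [0, 0.325, 0, 0, 0.01],
  [0, 0.325, 0, 0, 0.01],
])

```text
clock: 17.9
tool_pos: [0.495, -0.18, 0.1221]
orientation: [-179.6, 0.0, -90.2]
force: [11.3, -0.2, -4.8]
opening: 0.0212
gripper_force: 30.0
```

```bash
python3 lv.py
```

```text
ball [362.4 241.2] 45 [ 0.5333 -0.046   0.1   ]
nose [346.  237.5] 73 [ 0.52   -0.0142  0.1   ]
```

Moved 3.7 mm at the knob. I'll add about 1.5 mm, then release and check.

To row units: 0.0015 m is 0.075.

Emit:
drive_effector([
  [0, 0.075, 0, 0, 0.01],
  [0, 0.075, 0, 0, 0.01],
])

```text
clock: 18.2
tool_pos: [0.4936, -0.18, 0.1221]
orientation: [-179.6, 0.0, -90.2]
force: [11.3, 0.4, -5.5]
opening: 0.021
gripper_force: 30.0
```

```bash
python3 lv.py
```

```text
ball [362.4 241.2] 46 [ 0.5331 -0.046   0.1   ]
nose [346.1 237.2] 72 [ 0.5209 -0.0138  0.1   ]
```

Emit:
drive_effector([
  [0, 0, 0, 0, 0.06],
  [0, 0, 0, 0, 0.06],
  [0, 0, 0, 0, 0.06],
  [0, 0, -2.5, 0, 0.088],
  [-1, 0, -5.5, 0, 0.088],
  [-4, 0.5, -8.5, 0, 0.088],
  [-6.5, 0.5, -11, 0, 0.088],
  [-6.5, 0.5, -12, 0, 0.088],
])

```text
clock: 19.25
tool_pos: [0.4798, -0.0488, 0.3631]
orientation: [-180.0, 0.0, -90.2]
force: [0.3, 0.6, -0.7]
opening: 0.0871
gripper_force: 0.0
```

```bash
python3 st.py pics/w8.png; python3 lv.py
```

Run:
```python
from h import *
s,R,t=look("wrist");c=np.array((.5406,.0675))
b=blob(look("top")[0]["frame"],(0,150,80),(8,255,255),(255,180,300,230));print(b)
```

```text
knob 298 [ 0.492  -0.1793  0.1267]
ball 143 [ 0.5309 -0.0456  0.1056]
nose 92 [ 0.5198 -0.0121  0.111 ]
lever 492 [0.1246 0.5339]
axis distance mm 12.465803014904054
ball [362.5 241.1] 46 [ 0.5336 -0.0459  0.1   ]
nose [346.3 237.5] 56 [ 0.5204 -0.0146  0.1   ]
None
```

```bash
python3 -c "
from plant import ctrl
print(ctrl.close_job())"
```

```text
the job is handed in; nothing more can be done
None
```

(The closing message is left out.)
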